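# Pack out a cassette press with filler plates and hold it closed

### The job

The cassette in the press must be clamped, but the spring-loaded pressure plate runs out of travel before it reaches it. Take filler plates from the white stand, one at a time by their tabs, and stand them upright side by side in the gap between pressure plate and cassette until the plate can close on the pack; then push the black grip until you feel the pack go tight, and finish while still holding the grip and pressing firmly (some 15 N), so that a colleague can pin it. Leave unused filler plates standing in the stand and do not disturb the other things on the bench.

Things in the scene. Friction and masses are not known exactly. Their poses are not given: they have to be found in the camera images.
- press_frame: Cassette press fixed to the bench. Origin on the bench midway between its 2 guide rods (10 mm thick, 106 mm apart, 40 mm high), below plate_face at rest; +x: pressing direction, to the cassette. Base plate x -0.115 to 0.157, 132 mm wide, top 12 mm above the bench. A filler plate goes between the rods (3 mm free each side), thickness along x, origin at y 0, z 0.012.
- plate_face (a point): Middle (40 mm above the bench) of the inner face of the aluminium pressure plate, 96 mm wide, 12 mm thick, top 76 mm above the bench. It slides on the rods.
- grip_top (a point): Top centre, 105 mm above the bench, of the upright black round grip, 24 mm thick, free down to 52 mm above the bench, on the pressure plate's push rod, 92 mm behind plate_face. Pushing it towards the cassette moves the pressure plate. Rod, spring housing and front bracket between grip and plate are at most 58 mm high.
- pressure_plate (a joint): Travel of the pressure plate and its grip towards the cassette: 0 (fully back, as at the start) to 0.017 m (end stop). A return spring draws it back with 1.8 N at 0, 3.9 N at the end stop.
- cassette_face (a point): Middle (40 mm above the bench) of the face towards the pressure plate of the steel cassette (88 mm wide, top 69 mm above the bench, clip tops 72). It is clipped to the backing plate (78 mm high), which is locked on the rods in another place each time and does not give: gap from plate_face 30 to 51 mm with the pressure plate back.
- backing_plate (a joint): Where the backing plate with its cassette is locked: 0.001 to 0.022 m from its rearmost place towards the pressure plate; gap at rest = 0.052 m minus this. Not to be moved.
- stand: White stand fixed to the bench, 156 x 108 mm, four slots along its x axis (at x -0.048, -0.016, 0.016, 0.048), slot floor 6 mm above the bench, teeth 31 mm high. A filler plate stands in each, thickness along the stand's x, width along its y. Origin on the bench below its centre.
- filler_1: Blue filler plate, 12 mm thick, 0.11 to 0.22 kg, on edge: lower part 90 mm wide, 60 mm high, above it a centred tab 40 mm wide reaching 60 to 100 mm above its underside. Grip the tab from above across its 40 mm, fingertips above the 60 mm shoulders. Origin: centre of its underside; x through the thickness, y along the width, z up.
- filler_2: Blue filler plate, 12 mm thick, 0.11 to 0.22 kg, on edge: lower part 90 mm wide, 60 mm high, above it a centred tab 40 mm wide reaching 60 to 100 mm above its underside. Grip the tab from above across its 40 mm, fingertips above the 60 mm shoulders. Origin: centre of its underside; x through the thickness, y along the width, z up.
- filler_3: Blue filler plate, 12 mm thick, 0.11 to 0.22 kg, on edge: lower part 90 mm wide, 60 mm high, above it a centred tab 40 mm wide reaching 60 to 100 mm above its underside. Grip the tab from above across its 40 mm, fingertips above the 60 mm shoulders. Origin: centre of its underside; x through the thickness, y along the width, z up.
- filler_4: Blue filler plate, 12 mm thick, 0.11 to 0.22 kg, on edge: lower part 90 mm wide, 60 mm high, above it a centred tab 40 mm wide reaching 60 to 100 mm above its underside. Grip the tab from above across its 40 mm, fingertips above the 60 mm shoulders. Origin: centre of its underside; x through the thickness, y along the width, z up.
- media_bottle: amber glass media bottle with a blue cap, 52 x 53 x 104 mm, standing at the back; bystander, origin under its centre
- oil_vial: small white-capped oil vial, 28 mm across, 57 mm tall, standing at the back; bystander, origin under its centre
- bench_timer: white bench timer, 42 x 66 x 50 mm; bystander, origin under its centre
- cryovial_lying: purple-capped cryovial lying on its side, 14 mm across, 47 mm long; bystander, origin under its centre
- allen_cap: loose black round cap, 41 mm across, 21 mm tall; bystander, origin under its centre

How it is judged (in metres and radians):
On the way:
1. a first filler plate stands upright in the gap, let go ((((x of filler_1 in the frame of press_frame between 0.002 and 0.05 m and y of filler_1 in the frame of press_frame between -0.008 and 0.008 m and z of filler_1 in the frame of press_frame between 0.008 and 0.017 m and angle between filler_1's own z axis and vertical below 0.25 rad) and contact force between the fingers and filler_1 below 0.2 N) or ((x of filler_2 in the frame of press_frame between 0.002 and 0.05 m and y of filler_2 in the frame of press_frame between -0.008 and 0.008 m and z of filler_2 in the frame of press_frame between 0.008 and 0.017 m and angle between filler_2's own z axis and vertical below 0.25 rad) and contact force between the fingers and filler_2 below 0.2 N) or ((x of filler_3 in the frame of press_frame between 0.002 and 0.05 m and y of filler_3 in the frame of press_frame between -0.008 and 0.008 m and z of filler_3 in the frame of press_frame between 0.008 and 0.017 m and angle between filler_3's own z axis and vertical below 0.25 rad) and contact force between the fingers and filler_3 below 0.2 N) or ((x of filler_4 in the frame of press_frame between 0.002 and 0.05 m and y of filler_4 in the frame of press_frame between -0.008 and 0.008 m and z of filler_4 in the frame of press_frame between 0.008 and 0.017 m and angle between filler_4's own z axis and vertical below 0.25 rad) and contact force between the fingers and filler_4 below 0.2 N))), for 0.2 s.
At the end, for the whole second after the job is handed in: Fingers press on the grip (over 4 N); over 5 N between pressure plate and a filler plate and between a filler plate and the cassette; plate at rest, over 0.5 mm forward. Every filler plate is upright (0.25 rad), in the gap (8 mm of mid-line) or in the stand (contact force between the fingers and pressure_plate above 4 N and (contact force between pressure_plate and filler_1 above 5 N or contact force between pressure_plate and filler_2 above 5 N or contact force between pressure_plate and filler_3 above 5 N or contact force between pressure_plate and filler_4 above 5 N) and contact force between any of filler_1, filler_2, filler_3, filler_4 and backing_plate above 5 N and value of joint pressure_plate above 0.0005 m and velocity of joint pressure_plate between -0.004 and 0.004 m/s and ((x of filler_1 in the frame of press_frame between 0.002 and 0.05 m and y of filler_1 in the frame of press_frame between -0.008 and 0.008 m and z of filler_1 in the frame of press_frame between 0.008 and 0.017 m and angle between filler_1's own z axis and vertical below 0.25 rad) or (x of filler_1 in the frame of stand between -0.07 and 0.07 m and y of filler_1 in the frame of stand between -0.012 and 0.012 m and z of filler_1 in the frame of stand below 0.012 m and angle between filler_1's own z axis and vertical below 0.25 rad)) and ((x of filler_2 in the frame of press_frame between 0.002 and 0.05 m and y of filler_2 in the frame of press_frame between -0.008 and 0.008 m and z of filler_2 in the frame of press_frame between 0.008 and 0.017 m and angle between filler_2's own z axis and vertical below 0.25 rad) or (x of filler_2 in the frame of stand between -0.07 and 0.07 m and y of filler_2 in the frame of stand between -0.012 and 0.012 m and z of filler_2 in the frame of stand below 0.012 m and angle between filler_2's own z axis and vertical below 0.25 rad)) and ((x of filler_3 in the frame of press_frame between 0.002 and 0.05 m and y of filler_3 in the frame of press_frame between -0.008 and 0.008 m and z of filler_3 in the frame of press_frame between 0.008 and 0.017 m and angle between filler_3's own z axis and vertical below 0.25 rad) or (x of filler_3 in the frame of stand between -0.07 and 0.07 m and y of filler_3 in the frame of stand between -0.012 and 0.012 m and z of filler_3 in the frame of stand below 0.012 m and angle between filler_3's own z axis and vertical below 0.25 rad)) and ((x of filler_4 in the frame of press_frame between 0.002 and 0.05 m and y of filler_4 in the frame of press_frame between -0.008 and 0.008 m and z of filler_4 in the frame of press_frame between 0.008 and 0.017 m and angle between filler_4's own z axis and vertical below 0.25 rad) or (x of filler_4 in the frame of stand between -0.07 and 0.07 m and y of filler_4 in the frame of stand between -0.012 and 0.012 m and z of filler_4 in the frame of stand below 0.012 m and angle between filler_4's own z axis and vertical below 0.25 rad))); the arm keeps its last pose, push and grip.
It fails at once if media bottle is shifted by more than 25 mm (distance of media_bottle from where it was at the start of the episode above 0.025 m).
It fails at once if oil vial is shifted by more than 25 mm (distance of oil_vial from where it was at the start of the episode above 0.025 m).
It fails at once if bench timer is shifted by more than 25 mm (distance of bench_timer from where it was at the start of the episode above 0.025 m).
It fails at once if cryovial lying is shifted by more than 25 mm (distance of cryovial_lying from where it was at the start of the episode above 0.025 m).
It fails at once if allen cap is shifted by more than 25 mm (distance of allen_cap from where it was at the start of the episode above 0.025 m).
It also fails if it takes over 72 s, if anything falls off the work surface, if the arm or the gripper's body presses on something with over 40 N, if the wrist force passes 120 N, or if a joint passes its speed limit or range.

### The arm

A 6-joint arm with a two-finger parallel gripper is mounted at the origin on a cart in front of the work surface, level with it; the furniture and walls round the work are solid. World frame = base frame: x ahead of the robot, y to its left, z up, the work surface at z = 0. Lengths are in mm, angles in rad, forces in N, time in s.
With the tool pointing down it reaches from about 350 to 875 mm from the base axis. Payload 4.2 kg.
Tool frame: the origin (TCP) lies at the very end of the fingers, on their centre line; the grasp point (between the pads) lies arm.grip_point_offset behind it (arm.grip_point_offset is the distance from the TCP to the grasp point, in mm); z points along the fingers, y is the line along which they close (so a half turn about z gives the same grasp; the last joint's range is limited). The gripper opens to 85 mm and grips with 20 to 120 N. Pads are 22 mm wide; open, the fingers measure 114 mm over their backs; the gripper's body (76 mm by 85 mm) begins 54 mm behind the grasp point. The pads swing forward as they close: fully open they stand 13 mm farther back than shut.
Start: joints at [1.545, 0.385, 0.008, 0, -1.194, -0.259], TCP at [175.571, 599.812, 231.312] pointing down, gripper open.
Joint ranges: [-3.14, 3.14], [-1.21, 2.06], [-1.07, 1.41], [-3.16, 2.05], [-2.99, -0.16], [-3.1, 3.1]. Speed limits (rad/s): [2.79, 2.79, 3.14, 3.14, 3.14, 3.14].

### API

Orientations are given as a unit quaternion [x, y, z, w].
In Python, from bench import arm, cams, ticket gives the robot as it stands.
- The arm moves only by the tool servo_tool, never from a script. Its argument "commands" is a list that holds one entry, the list of rows, each a list of 7 numbers: the closure in counts, from 0 (fully open) to 255 (shut), then the shift along the tool's x, y, z in m, then the turn, a rotation vector about the tool's x, y, z in degrees. In form: [[[grip, x, y, z, ax, ay, az], ...]]. A call has 1 to 10 rows; each row shifts and turns the commanded pose from where the row before left it, along the tool's axes as they then stand; what a row does not reach is not made up. A row lasts 1/12 s, in which the tool goes at most 41.7 mm and 7.16 degrees, less where a joint would pass 70% of its speed; a pose out of reach is approached as far as the arm can. A call with a gripper value outside its range is refused whole. The fingers move at their own pace and stop on an object; the grip force is fixed at half the most. Time passes only in rows, so rows that do not move let the fingers close. It gives the time, the measured TCP pose, the force, the opening and the grip force at its end, in the units of the state.
- arm.read_state(): the state, without advancing time (a new reading comes with each control period).
- cams.get_image(name): name is "scene" or "top"; returns a dict with "frame" (384x512x3 uint8, blue, green, red), "K" (3x3 intrinsics, pixels), "T" (4x4, takes a point from camera to world coordinates). Camera axes: x right, y up, looking along -z (the intrinsics and any distortion apply to the point x, -y, -z); pixel columns grow to the right and rows downward; lengths in mm; the calibration is good to about 2 mm. A picture is of the moment at which its call begins. There is no depth.
- ticket.job_done(): hands the job in; it is judged then, once.
The state is a dict: "clock": time; "joints": joint angles; "joint_vel": joint speeds; "joint_efforts": joint torques, N m; "position": TCP position; "ee_rot": TCP orientation; "contact_force": force on the tool from outside, world axes, zero at the start; "wrist_torque": the same for the moment, N m; "gripper_width": finger opening in mm; "grasp_force": force on a finger pad.
Only numpy, scipy, OpenCV 4.12 (cv2) and the standard library are available. Lean on these libraries where they do the work, as an engineer would, in place of code of your own. Each camera call takes 0.05 s, during which the arm holds its last target. There are 200 camera calls.

## Working session

There is one attempt and no reset: what is moved stays moved. The work goes in short steps, Python scripts to look and compute and a tool call to move; the robot and the scene stay as the last step left them, time stands still between calls to the robot, and variables do not carry over. Pictures are saved under pics/ and viewed, at most 12 in all, crops included, and the job is handed in when it is done.

Besides the shell and the picture viewer there is one more tool, called after ">>>" as name(argument=value, ...) on one line, values as JSON. servo_tool: Moves the arm, as the interface text tells. Its arguments: {"type":"object","properties":{"commands":{"type":"array","items":{"type":"array","items":{"type":"array","items":{"type":"number"}}}}},"required":["commands"]}

```bash
mkdir -p pics
python3 - <<'E'
from bench import arm,cams
import cv2,numpy as np
print(arm.read_state(), arm.grip_point_offset)
for n in("scene","top"):
    r=cams.get_image(n);cv2.imwrite(f"pics/{n}0.png",r["frame"]);np.savez(f"{n}0.npz",**r);print(n,r["K"],r["T"])
E
```

```text
{'clock': 0.0, 'joints': array([ 1.54460845e+00,  3.85552847e-01,  6.63464799e-03, -5.53439999e-04,
       -1.19396707e+00, -2.58610475e-01]), 'joint_vel': array([-0.00028977,  0.00129441,  0.00067738,  0.00080677,  0.00010074,
        0.00042024]), 'joint_efforts': array([-1.21821549e-04, -3.92291629e+01,  1.88399881e+01,  4.18630645e+00,
       -4.67313934e-03, -7.59565125e-06]), 'position': array([175.39901322, 599.28063594, 230.21917928]), 'ee_rot': array([ 9.89863291e-01, -1.42019393e-01, -1.34356783e-04,  1.06724697e-03]), 'contact_force': array([-0.51114535, -0.07173   , -0.34296768]), 'wrist_torque': array([0.02346801, 0.00569264, 0.0257465 ]), 'grasp_force': 0.0, 'gripper_width': 85.55624207919726} 18.700000000000003
scene [[487.86302109   0.         253.85275717]
 [  0.         487.86302109 192.39133048]
 [  0.           0.           1.        ]] [[ 5.72807119e-01  6.01694720e-01 -5.56646627e-01 -3.88840136e+02]
 [-8.19657582e-01  4.14396016e-01 -3.95521669e-01 -7.09543050e+02]
 [-7.31115505e-03  6.82817256e-01  7.30552628e-01  1.31632136e+03]
 [ 0.00000000e+00  0.00000000e+00  0.00000000e+00  1.00000000e+00]]
top [[435.89595125   0.         257.8835239 ]
 [  0.         435.89595125 197.71542105]
 [  0.           0.           1.        ]] [[ 1.63988755e-02  9.94135788e-01 -1.06888311e-01  3.79422596e+02]
 [-9.99849706e-01  1.57032104e-02 -7.34680319e-03 -5.86909057e+01]
 [-5.62523035e-03  1.06992726e-01  9.94243890e-01  1.77317463e+03]
 [ 0.00000000e+00  0.00000000e+00  0.00000000e+00  1.00000000e+00]]
```

View pics/scene0.png

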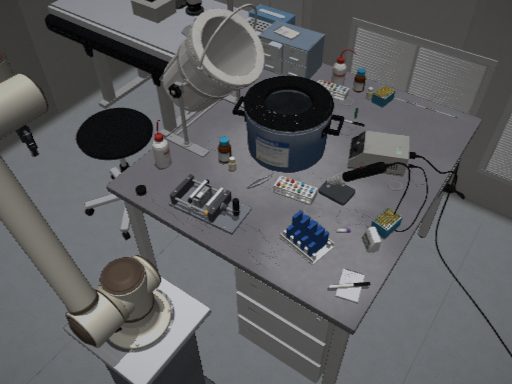

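View pics/top0.png

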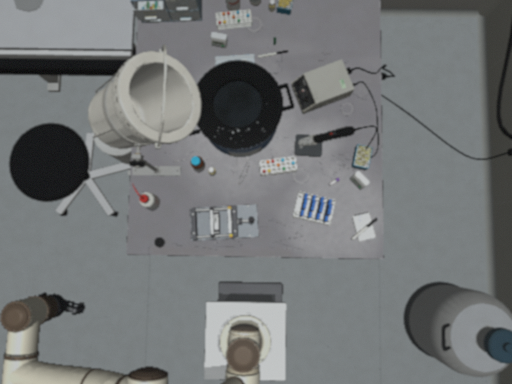

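The scene view shows the press near (210,200) with its black grip at (236,205), and the stand with blue plates at (308,236). In the top view the press is at (225,222), grip (251,220), and the stand at (314,208). I'll zoom in on both.

```bash
cat > h.py <<'E'
import numpy as np,cv2
def ray(r,u,v):
    K,T=r["K"],r["T"];d=np.linalg.inv(K)@[u,v,1];d=T[:3,:3]@[d[0],-d[1],-d[2]];return T[:3,3],d
def onz(r,u,v,z):
    o,d=ray(r,u,v);return (o+d*(z-o[2])/d[2])
def pix(r,p):
    c=r["T"][:3,:3].T@(np.array(p,float)-r["T"][:3,3]);q=r["K"]@[c[0],-c[1],-c[2]];return q[:2]/q[2]
def tri(r1,p1,r2,p2):
    o1,d1=ray(r1,*p1);o2,d2=ray(r2,*p2)
    A=np.stack([d1,-d2],1);s=np.linalg.lstsq(A,o2-o1,rcond=None)[0]
    a,b=o1+d1*s[0],o2+d2*s[1];return (a+b)/2,np.linalg.norm(a-b)
E
python3 - <<'E'
from h import *
t=np.load("top0.npz");s=np.load("scene0.npz")
f=t["frame"]
a=cv2.resize(f[200:245,185:262],None,fx=10,fy=10,interpolation=cv2.INTER_CUBIC);cv2.imwrite("pics/tp.png",a)
g=s["frame"];c=cv2.resize(g[170:262,165:340],None,fx=4.5,fy=4.5,interpolation=cv2.INTER_CUBIC);cv2.imwrite("pics/sc.png",c)
for n,r in(("t",t),("s",s)):
    h=cv2.cvtColor(r["frame"],cv2.COLOR_BGR2HSV)
    m=cv2.inRange(h,(105,120,40),(130,255,255)); 
    N,L,st,ce=cv2.connectedComponentsWithStats(m)
    for i in range(1,N):
        if st[i,4]>15 and (285<ce[i][0]<345) and 180<ce[i][1]<260: print(n,st[i],ce[i])
    m=cv2.inRange(h,(0,0,0),(180,255,45))
    N,L,st,ce=cv2.connectedComponentsWithStats(m)
    for i in range(1,N):
        if 8<st[i,4]<400 and 180<ce[i][0]<262 and 170<ce[i][1]<245: print("blk",n,st[i],ce[i])
E
```

```text
t [301 194   6  21  42] [303.80952381 203.66666667]
t [309 196   6  21  45] [311.75555556 205.51111111]
t [317 198   6  21  47] [319.85106383 207.29787234]
t [324 200   7  21  54] [327.94444444 209.55555556]
s [ 287  210   42   46 1029] [307.26627794 232.67832847]
blk s [171 177  23  27 170] [182.67058824 190.39411765]
blk s [223 193   8  12  48] [227.39583333 199.        ]
blk s [188 199   4   4  12] [189.75       200.41666667]
blk s [233 198   6  18  96] [235.51041667 206.73958333]
blk s [208 206  18  16 108] [215.10185185 213.71296296]
```

View pics/tp.png

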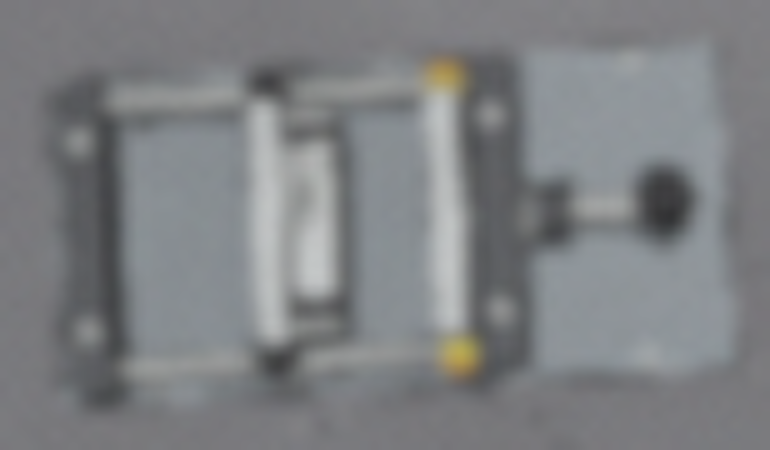

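View pics/sc.png

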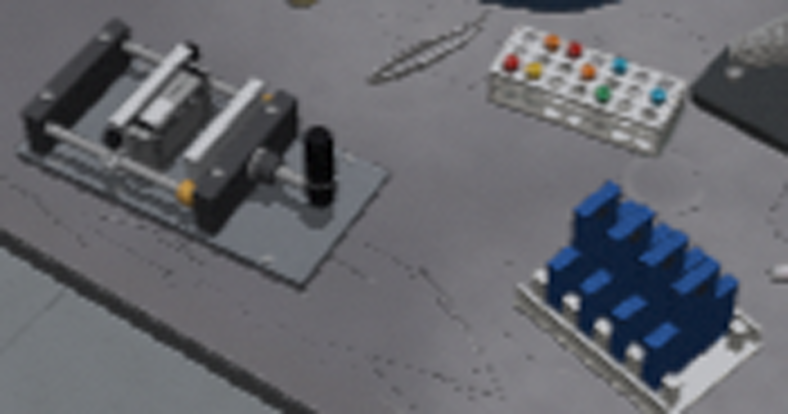

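Crop findings: grip top at crop (663,200); yellow rod bushings at (443,75) and (460,355); plate inner face edge about x 428–438; cassette front edge about x 335. The press pushes to the left in the image, which is world +y. All four plates are in the stand. Next step is world coordinates.

Run:
```python
from h import *
np.set_printoptions(precision=1,suppress=True)
t=np.load("top0.npz");s=np.load("scene0.npz")
T=lambda x,y,z:onz(t,185+(x+.5)/10-.5,200+(y+.5)/10-.5,z)
S=lambda x,y,z:onz(s,165+(x+.5)/4.5-.5,170+(y+.5)/4.5-.5,z)
print("grip top",T(663,200,105),"scene",S(319,132,105))
a,b=T(443,75,40),T(460,355,40);print("collars",a,b,np.linalg.norm(a-b))
print("plate inner top edge",T(427,100,76),T(438,345,76),"scene",S(262,82,76),S(190,158,76))
print("cass edge",T(338,140,69),T(340,300,69))
print("rods",T(110,100,40),T(430,85,40),T(120,372,40),T(440,355,40))
print("base corners",T(715,40,12),T(735,370,12),"scene",S(387,174,12),S(302,287,12))
h=cv2.cvtColor(t["frame"],cv2.COLOR_BGR2HSV)
m=cv2.inRange(h,(105,110,40),(130,255,255));N,L,st,ce=cv2.connectedComponentsWithStats(m)
for i in range(1,N):
    if st[i,4]>15 and 285<ce[i][0]<345 and 180<ce[i][1]<230:
        ys,xs=np.where(L==i);p=np.array([onz(t,x,y,90)[:2] for x,y in zip(xs,ys)])
        e=np.linalg.svd(p-p.mean(0))[2][0];print("filler",p.mean(0),"dir",np.degrees(np.arctan2(e[1],e[0])),np.ptp(p@e))
w=cv2.inRange(h,(0,0,140),(180,60,255));w[:190]=0;w[228:]=0;w[:,:290]=0;w[:,340:]=0
cnt=np.argwhere(w)[:,::-1].astype(np.float32);box=cv2.boxPoints(cv2.minAreaRect(cnt));q=np.array([onz(t,*p,6)[:2] for p in box]);print("stand",q,q.mean(0),np.linalg.norm(q-np.roll(q,1,0),axis=1))
cv2.imwrite("pics/st.png",np.hstack([cv2.resize(t["frame"][188:230,288:342],None,fx=10,fy=10,interpolation=cv2.INTER_CUBIC)]))
```

```text
grip top [474.3 -20.8 105. ] scene [474.5 -20.2 105. ]
collars [526.5  69.4  40. ] [415.2  60.   40. ] 111.63468388169031
plate inner top edge [513.5  72.7  76. ] [418.2  66.2  76. ] scene [512.4  64.3  76. ] [418.4  60.8  76. ]
cass edge [497.8 107.8  69. ] [435.2 105.4  69. ]
rods [514.3 202.1  40. ] [522.4  74.5  40. ] [406.3 194.7  40. ] [415.1  67.9  40. ]
base corners [544.8 -38.6  12. ] [411.6 -48.9  12. ] scene [535.2 -38.1  12. ] [406.2 -50.6  12. ]
filler [ 539.9 -224.6] dir 167.48053084512557 84.17375738779333
filler [ 533.3 -255.4] dir 166.486450102642 81.32902553388362
filler [ 524.7 -286.1] dir 165.88867679074517 81.3209395612962
filler [ 517.2 -317.7] dir 166.95880943090853 81.1949583596737
stand [[ 452.3 -177.5]
 [ 603.2 -176.3]
 [ 606.3 -376.1]
 [ 455.5 -375.6]] [ 529.3 -276.4] [198.1 150.9 199.9 150.8]
```

View pics/st.png

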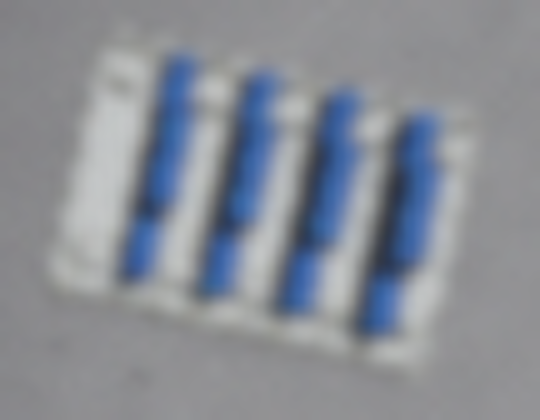

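The stand crop shows four blue plates: first plate ends at about (182,52) and (133,283), fourth plate ends at (425,108) and (375,338). The tabs are shifted right by parallax.

Run:
```python
from h import *
np.set_printoptions(precision=1,suppress=True)
t=np.load("top0.npz");s=np.load("scene0.npz")
Q=lambda x,y,z:onz(t,288+(x+.5)/10-.5,188+(y+.5)/10-.5,z)[:2]
S=lambda x,y,z:onz(s,165+(x+.5)/4.5-.5,170+(y+.5)/4.5-.5,z)[:2]
for a,b in(((182,52),(133,283)),((264,72),(212,298)),((345,88),(293,316)),((425,108),(375,338))):
    p,q=Q(*a,66),Q(*b,66);print("sh",p,q,(p+q)/2,np.linalg.norm(p-q),np.degrees(np.arctan2(*(p-q)[::-1])))
for a,b in(((178,115),(158,210)),((425,165),(400,265))):
    p,q=Q(*a,106),Q(*b,106);print("tab",(p+q)/2,np.linalg.norm(p-q))
c=[Q(*p,6) for p in((105,45),(475,112),(420,370),(50,285))];print("stand",np.mean(c,0),[np.linalg.norm(c[i]-c[i-1]) for i in range(4)])
# scene: near shoulders tops & tab tops
for n,p in(("tab1",(599,200)),("tab4",(700,274))): print(n,S(*p,106))
for n,p in(("sh1 near",(567,260)),("sh4 near",(663,336))): print(n,S(*p,66))
c=[S(*p,6) for p in ((517,285),(662,412),(762,335))];print("stand scene diag mid",(c[0]+c[2])/2,np.linalg.norm(c[0]-c[1]),np.linalg.norm(c[1]-c[2]))
```

```text
sh [ 585.6 -234.4] [ 494.1 -215.6] [ 539.9 -225. ] 93.3844883615139 -11.59300888610705
sh [ 578.2 -266.7] [ 488.7 -246.6] [ 533.5 -256.7] 91.67627345294314 -12.676702322147548
sh [ 572.4 -298.6] [ 482.2 -278.3] [ 527.3 -288.5] 92.40196090295382 -12.679184699989435
sh [ 564.9 -330.1] [ 474.1 -310.4] [ 519.5 -320.2] 92.9280042180052 -12.214768215485323
tab [ 538.  -225.1] 37.502723499496945
tab [ 519.3 -318.9] 39.77612765249294
stand [ 531.7 -273.5] [np.float64(100.78457474465547), np.float64(152.84402765895084), np.float64(107.7332642686491), np.float64(153.31349766857494)]
tab1 [ 535.2 -227.3]
tab4 [ 517.1 -321.4]
sh1 near [ 503.3 -222.2]
sh4 near [ 483.3 -314.8]
stand scene diag mid [ 535.9 -268.2] 154.0567916473431 105.27042631434273
```

Positions agree across both views. Plate 1 is at about (538.5,-226), with its width direction at -12°. The press origin is at about (467.5,71), with ex at 94.3° and a gap of about 36 mm, so two plates should do. Moving now.

>>> servo_tool(commands=[[[0, 0.0232, 0.0276, 0, 0, 0, 0], [0, 0.0232, 0.0276, 0, 0, 0, 0], [0, 0.0232, 0.0276, 0, 0, 0, 0], [0, 0.0232, 0.0276, 0, 0, 0, 0], [0, 0.0232, 0.0276, 0, 0, 0, 0], [0, 0.0232, 0.0276, 0, 0, 0, 0], [0, 0.0232, 0.0276, 0, 0, 0, 0], [0, 0.0232, 0.0276, 0, 0, 0, 0], [0, 0.0232, 0.0276, 0, 0, 0, 0], [0, 0.0232, 0.0276, 0, 0, 0, 0]]])

```text
clock: 0.93
position: [320.8, 267.8, 231.2]
ee_rot: [0.99, -0.142, -0.0, 0.0]
contact_force: [0.6, -0.7, 0.8]
gripper_width: 86.0
grasp_force: 0.0
```

>>> servo_tool(commands=[[[0, 0.0232, 0.0276, 0, 0, 0, 0], [0, 0.0232, 0.0276, 0, 0, 0, 0], [0, 0.0232, 0.0276, 0, 0, 0, 0], [0, 0.0232, 0.0276, 0, 0, 0, 0], [0, 0.0232, 0.0276, 0, 0, 0, 0], [0, 0.0232, 0.0276, 0, 0, 0, 0], [0, 0.0232, 0.0276, 0, 0, 0, 0], [0, 0.0232, 0.0276, 0, 0, 0, 0], [0, 0.0232, 0.0276, 0, 0, 0, 0], [0, 0.0232, 0.0276, 0, 0, 0, 0]]])

```text
clock: 1.77
position: [465.9, -62.2, 231.1]
ee_rot: [0.99, -0.142, -0.0, -0.0]
contact_force: [0.4, 0.9, 0.2]
gripper_width: 85.3
grasp_force: 0.0
```

>>> servo_tool(commands=[[[0, 0, 0, 0, 0, 0, 7], [0, 0, 0, 0, 0, 0, 7], [0, 0, 0, 0, 0, 0, 7], [0, 0, 0, 0, 0, 0, 7], [0, 0, 0, 0, 0, 0, 7], [0, 0, 0, 0, 0, 0, 7], [0, 0, 0, 0, 0, 0, 7], [0, 0, 0, 0, 0, 0, 7], [0, 0, 0, 0, 0, 0, 7], [0, 0, 0, 0, 0, 0, 7]]])

```text
clock: 2.6
position: [465.4, -60.3, 230.9]
ee_rot: [0.727, -0.686, -0.0, 0.0]
contact_force: [-0.5, -0.8, 1.1]
gripper_width: 85.3
grasp_force: 0.0
```

>>> servo_tool(commands=[[[0, 0, 0, 0, 0, 0, 7], [0, 0, 0, 0, 0, 0, 7], [0, 0, 0, 0, 0, 0, 1.87], [0, 0.0244, -0.0177, 0, 0, 0, 0], [0, 0.0244, -0.0177, 0, 0, 0, 0], [0, 0.0244, -0.0177, 0, 0, 0, 0], [0, 0.0244, -0.0177, 0, 0, 0, 0], [0, 0.0244, -0.0177, 0, 0, 0, 0], [0, 0.0244, -0.0177, 0, 0, 0, 0]]])

```text
clock: 3.35
position: [538.8, -227.2, 230.8]
ee_rot: [-0.628, 0.778, 0.0, -0.0]
contact_force: [0.9, 0.5, -0.0]
gripper_width: 85.1
grasp_force: 0.0
```

>>> servo_tool(commands=[[[0, 0, 0, 0.025, 0, 0, 0], [0, 0, 0, 0.025, 0, 0, 0], [0, 0, 0, 0.025, 0, 0, 0], [0, 0, 0, 0.025, 0, 0, 0], [0, 0, 0, 0, 0, 0, 0], [0, 0, 0, 0, 0, 0, 0]]])

```text
clock: 3.85
position: [537.8, -225.8, 130.2]
ee_rot: [-0.628, 0.778, 0.001, -0.001]
contact_force: [-0.1, 0.3, 0.9]
gripper_width: 85.4
grasp_force: 0.0
```

Run:
```python
from bench import arm,cams
import cv2,numpy as np
s=arm.read_state();print(s["position"],s["joints"],s["ee_rot"])
a=cams.get_image("scene")["frame"][180:270,260:350];b=cams.get_image("top")["frame"][175:245,285:355]
r=lambda i:cv2.resize(i,(500,int(500*i.shape[0]/i.shape[1])),interpolation=cv2.INTER_CUBIC)
a,b=r(a)[:500,:],r(b);b=cv2.copyMakeBorder(b,0,max(0,len(a)-len(b)),0,0,cv2.BORDER_CONSTANT)[:len(a)]
cv2.imwrite("pics/c1.png",cv2.resize(np.hstack([a,b]),(800,400)))
```

```text
[ 537.84980193 -225.84765658  130.18299186] [-1.19922731e-01  4.06788087e-01 -2.32227442e-01  3.32508692e-04
 -9.35497401e-01 -9.28515640e-02] [-0.62809959  0.77813073  0.00123848 -0.00139187]
```

View pics/c1.png

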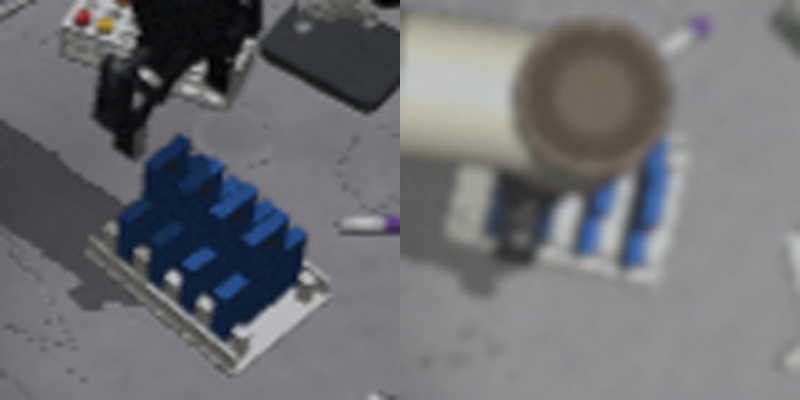

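The open fingers are above plate 1; the near fingertip is at about crop (128,153), which is scene (289,214). I'll check that against where the robot says it should be.

Run:
```python
from h import *
s=np.load("scene0.npz")
for z in(130,143):
  for d in(43,57): print(z,d,pix(s,(538-.977*d,-225.8+.211*d,z)))
print(pix(s,(538-.977*20,-225.8+.211*20,106)),"tab near corner measured ~", 260+(145+8)/400*90,180+165/400*90)
```

```text
130 43 [288.87601521 215.43977408]
130 57 [285.78891754 217.74415982]
143 43 [289.06133692 212.77785338]
143 57 [285.95595518 215.08531282]
[293.50287643 216.53417886] tab near corner measured ~ 294.425 217.125
```

>>> servo_tool(commands=[[[0, 0, 0, 0.018, 0, 0, 0], [0, 0, 0, 0.018, 0, 0, 0], [0, 0, 0, 0.018, 0, 0, 0], [0, 0, 0, 0, 0, 0, 0], [255, 0, 0, 0, 0, 0, 0], [255, 0, 0, 0, 0, 0, 0], [255, 0, 0, 0, 0, 0, 0], [255, 0, 0, 0, 0, 0, 0], [255, 0, 0, 0, 0, 0, 0], [255, 0, 0, 0, 0, 0, 0]]])

```text
clock: 4.78
position: [539.5, -226.1, 79.1]
ee_rot: [-0.628, 0.778, -0.001, 0.001]
contact_force: [-1.4, 1.6, 6.7]
gripper_width: 38.8
grasp_force: 60.2
```

>>> servo_tool(commands=[[[255, 0, 0, -0.005, 0, 0, 0], [255, 0, 0, -0.01, 0, 0, 0], [255, 0, 0, -0.015, 0, 0, 0], [255, 0, 0, -0.02, 0, 0, 0], [255, 0, 0, -0.03, 0, 0, 0], [255, 0, 0, -0.03, 0, 0, 0], [255, 0, 0, -0.03, 0, 0, 0], [255, 0, 0, 0, 0, 0, 0], [255, 0, 0, 0, 0, 0, 0]]])

```text
clock: 5.53
position: [539.5, -225.9, 219.8]
ee_rot: [-0.628, 0.778, -0.002, 0.002]
contact_force: [-0.6, 0.3, -2.7]
gripper_width: 38.9
grasp_force: 60.9
```

>>> servo_tool(commands=[[[255, -0.0301, 0.014, 0, 0, 0, 0], [255, -0.0301, 0.014, 0, 0, 0, 0], [255, -0.0301, 0.014, 0, 0, 0, 0], [255, -0.0301, 0.014, 0, 0, 0, 0], [255, -0.0301, 0.014, 0, 0, 0, 0], [255, -0.0301, 0.014, 0, 0, 0, 0], [255, -0.0301, 0.014, 0, 0, 0, 0], [255, -0.0301, 0.014, 0, 0, 0, 0], [255, -0.0301, 0.014, 0, 0, 0, 0], [255, -0.0301, 0.014, 0, 0, 0, 0]]])

```text
clock: 6.37
position: [463.5, 98.9, 215.9]
ee_rot: [-0.628, 0.778, 0.001, -0.002]
contact_force: [0.6, -0.0, -2.1]
gripper_width: 38.8
grasp_force: 60.9
```

>>> servo_tool(commands=[[[255, 0, 0, 0, 0, 0, -5.5], [255, 0, 0, 0, 0, 0, -5.5], [255, 0, 0, 0, 0, 0, -5.5], [255, 0, 0, 0.03, 0, 0, 0], [255, 0, 0, 0.03, 0, 0, 0], [255, 0, 0, 0, 0, 0, 0], [255, 0, 0, 0, 0, 0, 0], [255, 0, 0, 0, 0, 0, 0]]])

```text
clock: 7.03
position: [466.0, 98.0, 158.0]
ee_rot: [0.733, -0.68, 0.0, -0.0]
contact_force: [0.1, -0.1, -2.1]
gripper_width: 38.8
grasp_force: 61.3
```

```bash
cat > look.py <<'E'
import sys
from bench import arm,cams
from h import *
n=sys.argv[1];st=arm.read_state();print(st["position"],st["ee_rot"],st["contact_force"])
for c in("scene","top"): np.savez(f"{c}{n}.npz",**cams.get_image(c))
s=np.load(f"scene{n}.npz");t=np.load(f"top{n}.npz")
f=s["frame"][165:225,165:245];cv2.imwrite(f"pics/s{n}.png",cv2.resize(f,None,fx=10,fy=10,interpolation=cv2.INTER_CUBIC))
E
python3 look.py 1
```

```text
[465.99826521  98.02355951 158.02910214] [ 7.33385521e-01 -6.79812843e-01  4.11495980e-04 -8.50845085e-05] [ 0.08772098 -0.08812986 -2.05414132]
```

View pics/s1.png

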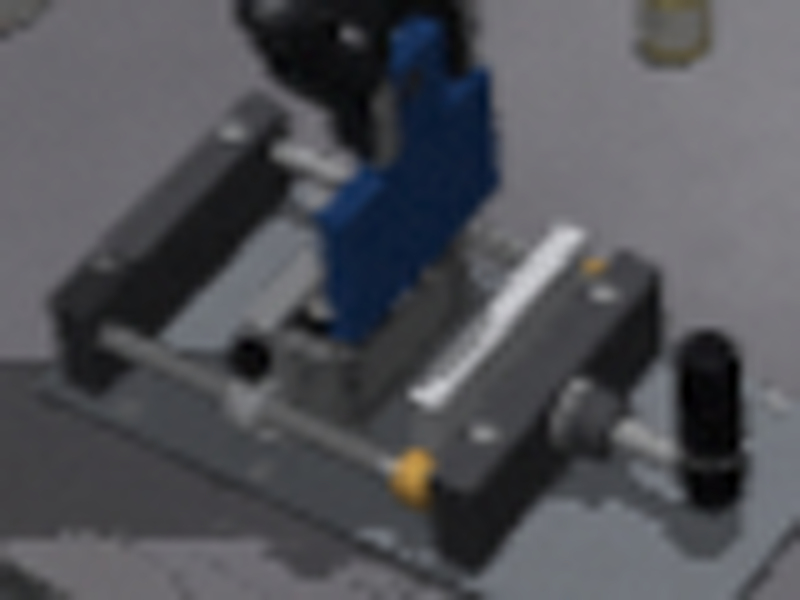

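The plate is held upright over the press. Its front-face bottom edge runs from crop (360,340) to (497,183). The pressure plate's white top strip has its inner edge from (412,390) to (555,225). I'll express these in the press frame.

```bash
cat >> h.py <<'E'
O=np.array([467.5,71]);ex=np.array([-.075,.9972]);ey=np.array([-.9972,-.075])
def pf(p): d=np.asarray(p)[:2]-O;return np.round([d@ex,d@ey],1)
E
python3 - <<'E'
from h import *
s=np.load("scene1.npz")
S=lambda x,y,z:onz(s,165+(x+.5)/10-.5,165+(y+.5)/10-.5,z)
for n,x,y,z in(("bot near front",360,340,86),("bot far front",497,183,86),("bot near back",335,325,86),("shoulder near front",345,215,146),("sh near back",318,212,146),("sh far front",493,70,146),
 ("pp in near",412,390,76),("pp in far",555,225,76),("pp out near",435,410,76),("pp out far",587,235,76),("grip",709,345,105),("cass near top front?",352,350,69),("collar near",413,475,40),("collar far",595,267,40)):
  p=S(x,y,z);print(n,p.round(1),pf(p))
print("tcp",pf([466,98]),pf([465.5,97.9]))
E
```

```text
bot near front [421.7  90.   86. ] [22.4 44.2]
bot far front [507.2  97.7  86. ] [ 23.6 -41.6]
bot near back [422.3 101.5  86. ] [33.8 42.8]
shoulder near front [423.1  90.8 146. ] [23.1 42.8]
sh near back [419.1  99.1 146. ] [31.7 46.2]
sh far front [505.3  92.8 146. ] [ 18.9 -39.3]
pp in near [420.5  67.2  76. ] [-0.2 47.2]
pp in far [509.8  74.7  76. ] [  0.5 -42.5]
pp out near [417.8  55.1  76. ] [-12.1  50.8]
pp out far [512.4  62.4  76. ] [-11.9 -44.1]
grip [474.  -20.4 105. ] [-91.6   0.4]
cass near top front? [427.7 100.4  69. ] [32.3 37.5]
collar near [413.4  64.8  40. ] [-2.1 54.4]
collar far [527.5  72.8  40. ] [ -2.7 -60. ]
tcp [27.  -0.5] [27. -0.]
```

>>> servo_tool(commands=[[[255, 0.006, 0, 0, 0, 0, 0], [255, 0, 0, 0.01, 0, 0, 0], [255, 0, 0, 0.01, 0, 0, 0], [255, 0, 0, 0.01, 0, 0, 0], [255, 0, 0, 0.01, 0, 0, 0], [255, 0, 0, 0.01, 0, 0, 0], [255, 0, 0, 0, 0, 0, 0]]])

```text
clock: 7.72
position: [465.1, 91.2, 106.5]
ee_rot: [0.733, -0.68, -0.001, 0.001]
contact_force: [-1.0, -0.7, -2.4]
gripper_width: 38.7
grasp_force: 61.4
```

Underside is at about z 36, between the rods and free of contact. Continuing down.

>>> servo_tool(commands=[[[255, 0, 0, 0.008, 0, 0, 0], [255, 0, 0, 0.007, 0, 0, 0], [255, 0, 0, 0.005, 0, 0, 0], [255, 0, 0, 0.001, 0, 0, 0], [255, 0, 0, 0, 0, 0, 0]]])

```text
clock: 8.13
position: [465.7, 91.8, 86.0]
ee_rot: [0.733, -0.68, -0.0, 0.0]
contact_force: [-0.3, 0.0, -1.2]
gripper_width: 38.8
grasp_force: 61.5
```

>>> servo_tool(commands=[[[255, -0.002, 0, 0, 0, 0, 0], [255, -0.002, 0, 0, 0, 0, 0], [255, 0, 0, 0, 0, 0, 0]]])

```text
clock: 8.38
position: [465.9, 96.4, 86.7]
ee_rot: [0.733, -0.68, 0.0, -0.001]
contact_force: [-0.3, 0.7, -2.2]
gripper_width: 38.5
grasp_force: 61.5
```

>>> servo_tool(commands=[[[255, -0.002, 0, 0, 0, 0, 0], [255, 0, 0, 0, 0, 0, 0]]])

```text
clock: 8.55
position: [465.5, 98.3, 86.5]
ee_rot: [0.733, -0.68, 0.0, -0.0]
contact_force: [-0.1, -0.8, -1.7]
gripper_width: 38.8
grasp_force: 61.5
```

>>> servo_tool(commands=[[[255, -0.002, 0, 0, 0, 0, 0], [255, 0, 0, 0, 0, 0, 0]]])

```text
clock: 8.72
position: [465.3, 100.2, 86.4]
ee_rot: [0.733, -0.68, 0.0, -0.0]
contact_force: [-0.3, 0.2, -1.4]
gripper_width: 38.5
grasp_force: 61.5
```

>>> servo_tool(commands=[[[255, -0.002, 0, 0, 0, 0, 0], [255, 0, 0, 0, 0, 0, 0]]])

```text
clock: 8.88
position: [465.1, 102.2, 86.3]
ee_rot: [0.733, -0.68, 0.0, -0.0]
contact_force: [0.1, 0.5, -2.0]
gripper_width: 38.9
grasp_force: 61.5
```

>>> servo_tool(commands=[[[255, -0.0015, 0, 0, 0, 0, 0], [255, 0, 0, 0, 0, 0, 0]]])

```text
clock: 9.05
position: [465.0, 102.5, 86.4]
ee_rot: [0.733, -0.68, 0.001, 0.001]
contact_force: [2.7, -4.3, -1.4]
gripper_width: 38.9
grasp_force: 61.5
```

>>> servo_tool(commands=[[[255, -0.0015, 0, 0, 0, 0, 0], [255, 0, 0, 0, 0, 0, 0]]])

```text
clock: 9.22
position: [465.0, 102.8, 86.4]
ee_rot: [0.733, -0.68, 0.001, 0.002]
contact_force: [4.3, -9.0, -1.3]
gripper_width: 39.1
grasp_force: 61.5
```

Contact with the cassette came at TCP press-x of about 31.5, so the gap is about 38 mm and two plates are right. Backing off, setting the plate down and releasing.

>>> servo_tool(commands=[[[255, 0.0025, 0, 0, 0, 0, 0], [255, 0, 0, 0.0015, 0, 0, 0], [255, 0, 0, 0.0015, 0, 0, 0], [255, 0, 0, 0, 0, 0, 0]]])

```text
clock: 9.55
position: [465.1, 102.3, 85.1]
ee_rot: [0.733, -0.68, 0.0, 0.0]
contact_force: [-4.6, -2.7, 12.5]
gripper_width: 38.8
grasp_force: 63.1
```

>>> servo_tool(commands=[[[255, 0, 0, 0.001, 0, 0, 0], [255, 0, 0, 0, 0, 0, 0]]])

```text
clock: 9.72
position: [465.1, 102.3, 85.1]
ee_rot: [0.734, -0.68, 0.0, 0.0]
contact_force: [-7.1, -1.3, 18.2]
gripper_width: 38.9
grasp_force: 63.9
```

Seated: 85.1 − 73.1 = 12.0 mm, which is the base plate. Easing off and opening.

>>> servo_tool(commands=[[[255, 0, 0, -0.002, 0, 0, 0], [255, 0, 0, -0.0005, 0, 0, 0], [0, 0, 0, 0, 0, 0, 0], [0, 0, 0, 0, 0, 0, 0], [0, 0, 0, 0, 0, 0, 0], [0, 0, 0, 0, 0, 0, 0], [0, 0, 0, 0, 0, 0, 0], [0, 0, 0, 0, 0, 0, 0]]])

```text
clock: 10.38
position: [465.1, 102.6, 84.7]
ee_rot: [0.733, -0.68, -0.0, -0.0]
contact_force: [-1.0, 0.6, 0.6]
gripper_width: 85.3
grasp_force: 0.0
```

>>> servo_tool(commands=[[[0, 0, 0, -0.02, 0, 0, 0], [0, 0, 0, -0.03, 0, 0, 0], [0, 0, 0, -0.035, 0, 0, 0], [0, 0, 0, -0.035, 0, 0, 0], [0, 0, 0, 0, 0, 0, 0]]])

```text
clock: 10.8
position: [469.1, 104.0, 212.0]
ee_rot: [0.734, -0.679, 0.003, -0.007]
contact_force: [1.0, -0.5, 0.9]
gripper_width: 85.4
grasp_force: 0.0
```

>>> servo_tool(commands=[[[0, 0, 0, 0, 0, 0, 5.5], [0, 0, 0, 0, 0, 0, 5.5], [0, 0, 0, 0, 0, 0, 5.5]]])

```text
clock: 11.05
position: [465.0, 102.5, 204.9]
ee_rot: [-0.626, 0.78, 0.0, 0.0]
contact_force: [0.5, 0.3, -0.1]
gripper_width: 85.4
grasp_force: 0.0
```

>>> servo_tool(commands=[[[0, 0.0336, -0.0141, 0, 0, 0, 0], [0, 0.0336, -0.0141, 0, 0, 0, 0], [0, 0.0336, -0.0141, 0, 0, 0, 0], [0, 0.0336, -0.0141, 0, 0, 0, 0], [0, 0.0336, -0.0141, 0, 0, 0, 0], [0, 0.0336, -0.0141, 0, 0, 0, 0], [0, 0.0336, -0.0141, 0, 0, 0, 0], [0, 0.0336, -0.0141, 0, 0, 0, 0], [0, 0.0336, -0.0141, 0, 0, 0, 0], [0, 0.0336, -0.0141, 0, 0, 0, 0]]])

```text
clock: 11.88
position: [532.0, -257.6, 204.4]
ee_rot: [-0.628, 0.778, 0.0, 0.0]
contact_force: [0.6, 0.9, 0.1]
gripper_width: 85.4
grasp_force: 0.0
```

>>> servo_tool(commands=[[[0, 0, 0, 0.02, 0, 0, 0], [0, 0, 0, 0.02, 0, 0, 0], [0, 0, 0, 0.02, 0, 0, 0], [0, 0, 0, 0.015, 0, 0, 0], [0, 0, 0, 0, 0, 0, 0], [0, 0, 0, 0, 0, 0, 0], [0, 0, 0, 0, 0, 0, 0]]])

```text
clock: 12.47
position: [532.8, -256.0, 130.8]
ee_rot: [-0.628, 0.778, -0.001, 0.0]
contact_force: [0.2, -0.1, 1.5]
gripper_width: 85.3
grasp_force: 0.0
```

```bash
python3 look.py 2
python3 - <<'E'
from h import *
s=np.load("scene2.npz");f=s["frame"]
a=cv2.resize(f[165:225,165:245],(400,300),interpolation=cv2.INTER_CUBIC);b=cv2.resize(f[195:270,260:360],(400,300),interpolation=cv2.INTER_CUBIC)
cv2.imwrite("pics/m2.png",np.hstack([a,b]))
print("expect finger near", [pix(s,(532-.977*d,-256+.211*d,143)).round(1) for d in(43,57)])
E
```

```text
[ 532.75019213 -255.9995071   130.77433924] [-6.28253448e-01  7.78008202e-01 -8.39771899e-04  3.70881204e-04] [ 0.24898443 -0.09353288  1.45182728]
expect finger near [array([296.2, 218.1]), array([293.1, 220.5])]
```

View pics/m2.png

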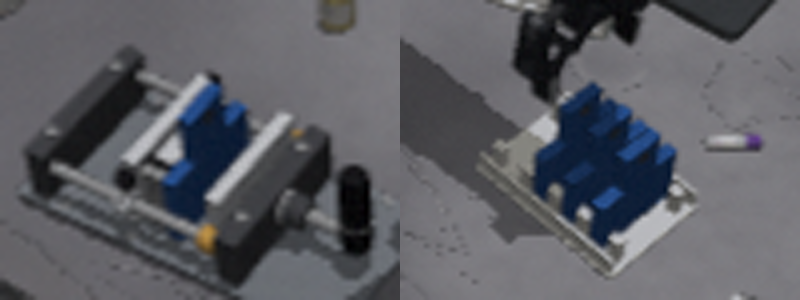

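Plate 1 stands upright in the gap (left panel, around (205,165)) and the fingers straddle plate 2's tab. Grasping plate 2.

>>> servo_tool(commands=[[[0, 0, 0, 0.018, 0, 0, 0], [0, 0, 0, 0.018, 0, 0, 0], [0, 0, 0, 0.015, 0, 0, 0], [0, 0, 0, 0, 0, 0, 0], [255, 0, 0, 0, 0, 0, 0], [255, 0, 0, 0, 0, 0, 0], [255, 0, 0, 0, 0, 0, 0], [255, 0, 0, 0, 0, 0, 0], [255, 0, 0, 0, 0, 0, 0], [255, 0, 0, 0, 0, 0, 0]]])

```text
clock: 13.4
position: [533.3, -256.2, 80.5]
ee_rot: [-0.628, 0.778, -0.002, 0.001]
contact_force: [1.1, -0.3, 5.0]
gripper_width: 39.0
grasp_force: 61.1
```

>>> servo_tool(commands=[[[255, 0, 0, -0.005, 0, 0, 0], [255, 0, 0, -0.01, 0, 0, 0], [255, 0, 0, -0.015, 0, 0, 0], [255, 0, 0, -0.02, 0, 0, 0], [255, 0, 0, -0.03, 0, 0, 0], [255, 0, 0, -0.03, 0, 0, 0], [255, 0, 0, -0.03, 0, 0, 0], [255, 0, 0, 0, 0, 0, 0], [255, 0, 0, 0, 0, 0, 0]]])

```text
clock: 14.15
position: [532.3, -255.7, 220.9]
ee_rot: [-0.628, 0.778, -0.001, 0.001]
contact_force: [-0.4, 1.0, -3.0]
gripper_width: 38.7
grasp_force: 60.8
```

>>> servo_tool(commands=[[[255, -0.0317, 0.0135, 0, 0, 0, 0], [255, -0.0317, 0.0135, 0, 0, 0, 0], [255, -0.0317, 0.0135, 0, 0, 0, 0], [255, -0.0317, 0.0135, 0, 0, 0, 0], [255, -0.0317, 0.0135, 0, 0, 0, 0], [255, -0.0317, 0.0135, 0, 0, 0, 0], [255, -0.0317, 0.0135, 0, 0, 0, 0], [255, -0.0317, 0.0135, 0, 0, 0, 0], [255, -0.0317, 0.0135, 0, 0, 0, 0], [255, -0.0317, 0.0135, 0, 0, 0, 0]]])

```text
clock: 14.98
position: [464.8, 83.6, 217.1]
ee_rot: [-0.628, 0.778, 0.001, -0.002]
contact_force: [0.4, 0.3, -2.8]
gripper_width: 38.8
grasp_force: 60.9
```

>>> servo_tool(commands=[[[255, 0, 0, 0, 0, 0, -5.5], [255, 0, 0, 0, 0, 0, -5.5], [255, 0, 0, 0, 0, 0, -5.5], [255, 0, 0, 0.015, 0, 0, 0], [255, 0, 0, 0.012, 0, 0, 0], [255, 0, 0, 0, 0, 0, 0], [255, 0, 0, 0, 0, 0, 0], [255, 0, 0, 0, 0, 0, 0]]])

```text
clock: 15.65
position: [466.8, 82.4, 191.7]
ee_rot: [0.733, -0.68, -0.0, 0.0]
contact_force: [0.2, 0.4, -1.9]
gripper_width: 38.9
grasp_force: 60.9
```

```bash
python3 look.py 3
```

```text
[466.79404601  82.40517812 191.69160929] [ 7.33207073e-01 -6.80005255e-01 -5.26877854e-05  4.88025161e-04] [ 0.23128813  0.38118403 -1.85179898]
```

View pics/s3.png

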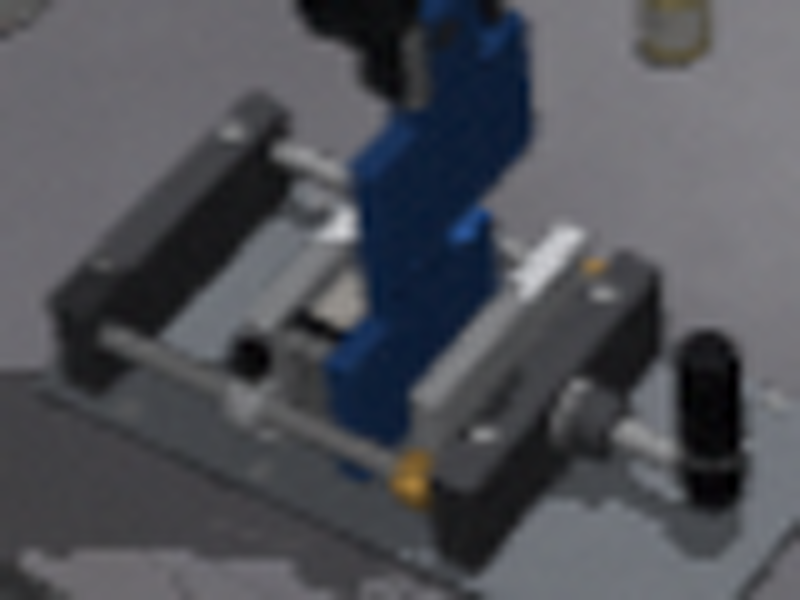

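Plate 2 hangs above the gap and plate 1 stands behind it, with its near shoulder at crop (330–358,352). Checking positions.

Run:
```python
from h import *
s=np.load("scene3.npz")
S=lambda x,y,z:onz(s,165+(x+.5)/10-.5,165+(y+.5)/10-.5,z)
for n,x,y,z in(("p2 bot far front",532,137,117),("p2 sh near back",355,162,177),("p2 sh near front",380,168,177),("p2 sh far front",528,20,177),
 ("p1 sh near back",328,352,72),("p1 sh near front",355,358,72),("p1 sh far front",492,222,72),("p1 bot near front",368,475,12)):
  print(n,pf(S(x,y,z)))
```

```text
p2 bot far front [  6.9 -42.2]
p2 sh near back [14.6 44.4]
p2 sh near front [ 5.9 42.5]
p2 sh far front [  2.7 -40. ]
p1 sh near back [37.1 44.5]
p1 sh near front [27.4 42.1]
p1 sh far front [ 22.8 -35.6]
p1 bot near front [27.2 43.6]
```

Clearance is about 6 mm to the pressure plate and 8 mm to plate 1. Lowering.

>>> servo_tool(commands=[[[255, 0, 0, 0.01, 0, 0, 0], [255, 0, 0, 0.01, 0, 0, 0], [255, 0, 0, 0.01, 0, 0, 0], [255, 0, 0, 0.01, 0, 0, 0], [255, 0, 0, 0.01, 0, 0, 0], [255, 0, 0, 0, 0, 0, 0]]])

```text
clock: 16.25
position: [465.9, 82.1, 140.6]
ee_rot: [0.733, -0.68, -0.001, 0.001]
contact_force: [0.7, -0.4, -1.7]
gripper_width: 38.9
grasp_force: 61.0
```

>>> servo_tool(commands=[[[255, 0, 0, 0.01, 0, 0, 0], [255, 0, 0, 0.01, 0, 0, 0], [255, 0, 0, 0.01, 0, 0, 0], [255, 0, 0, 0, 0, 0, 0]]])

```text
clock: 16.58
position: [466.2, 82.3, 111.1]
ee_rot: [0.733, -0.68, -0.001, 0.001]
contact_force: [-0.5, -0.5, -0.9]
gripper_width: 38.4
grasp_force: 61.0
```

>>> servo_tool(commands=[[[255, 0, 0, 0.01, 0, 0, 0], [255, 0, 0, 0.008, 0, 0, 0], [255, 0, 0, 0.004, 0, 0, 0], [255, 0, 0, 0, 0, 0, 0]]])

```text
clock: 16.92
position: [466.5, 82.4, 89.4]
ee_rot: [0.733, -0.68, -0.0, 0.001]
contact_force: [-0.3, -0.4, -1.5]
gripper_width: 39.0
grasp_force: 61.1
```

>>> servo_tool(commands=[[[255, 0, 0, 0.0015, 0, 0, 0], [255, 0, 0, 0.0015, 0, 0, 0], [255, 0, 0, 0.001, 0, 0, 0], [255, 0, 0, 0, 0, 0, 0]]])

```text
clock: 17.25
position: [467.2, 82.7, 86.4]
ee_rot: [0.733, -0.68, 0.0, -0.0]
contact_force: [-0.7, -0.2, 1.2]
gripper_width: 38.8
grasp_force: 61.4
```

>>> servo_tool(commands=[[[255, 0, 0, 0.0005, 0, 0, 0], [255, 0, 0, 0, 0, 0, 0], [0, 0, 0, 0, 0, 0, 0], [0, 0, 0, 0, 0, 0, 0], [0, 0, 0, 0, 0, 0, 0], [0, 0, 0, 0, 0, 0, 0], [0, 0, 0, 0, 0, 0, 0], [0, 0, 0, 0, 0, 0, 0]]])

```text
clock: 17.92
position: [466.9, 82.5, 85.2]
ee_rot: [0.733, -0.68, -0.0, 0.0]
contact_force: [0.6, -0.3, -0.6]
gripper_width: 85.4
grasp_force: 0.0
```

>>> servo_tool(commands=[[[0, 0, 0, -0.02, 0, 0, 0], [0, 0, 0, -0.03, 0, 0, 0], [0, 0, 0, -0.035, 0, 0, 0], [0, 0, 0, 0, 0, 0, 0], [0, 0, 0, 0, 0, 0, 0]]])

```text
clock: 18.33
position: [468.1, 83.2, 172.4]
ee_rot: [0.733, -0.68, 0.001, -0.003]
contact_force: [0.1, 0.2, -0.8]
gripper_width: 85.6
grasp_force: 0.0
```

>>> servo_tool(commands=[[[0, 0.0345, 0, 0, 0, 0, 0], [0, 0.0345, 0, 0, 0, 0, 0], [0, 0.0345, 0, 0, 0, 0, 0], [0, 0, 0, 0, 0, 0, -7], [0, 0, 0, 0, 0, 0, -7], [0, 0, 0, 0, 0, 0, -7], [0, 0, 0, 0, 0, 0, -7], [0, 0, 0, 0, 0, 0, -7], [0, 0, 0, 0, 0, 0, -7], [0, 0, 0, 0, 0, 0, -7]]])

```text
clock: 19.17
position: [473.8, -20.8, 168.9]
ee_rot: [0.95, -0.312, -0.001, 0.001]
contact_force: [0.2, 0.2, 1.0]
gripper_width: 85.7
grasp_force: 0.0
```

>>> servo_tool(commands=[[[0, 0, 0, 0, 0, 0, -7], [0, 0, 0, 0, 0, 0, -7], [0, 0, 0, 0, 0, 0, -7], [0, 0, 0, 0, 0, 0, -7], [0, 0, 0, 0, 0, 0, -7], [0, 0, 0, 0, 0, 0, -6], [0, 0, 0, 0.025, 0, 0, 0], [0, 0, 0, 0.025, 0, 0, 0], [0, 0, 0, 0, 0, 0, 0], [0, 0, 0, 0, 0, 0, 0]]])

```text
clock: 20.0
position: [473.4, -21.1, 118.8]
ee_rot: [0.999, 0.038, -0.002, 0.001]
contact_force: [-0.1, 0.2, -0.0]
gripper_width: 85.5
grasp_force: 0.0
```

```bash
python3 look.py 4
```

```text
[473.38037542 -21.06826549 118.78455108] [ 9.99287267e-01  3.76624072e-02 -2.44630007e-03  7.19310257e-04] [-0.14738598  0.20569288 -0.04208756]
```

View pics/s4.png

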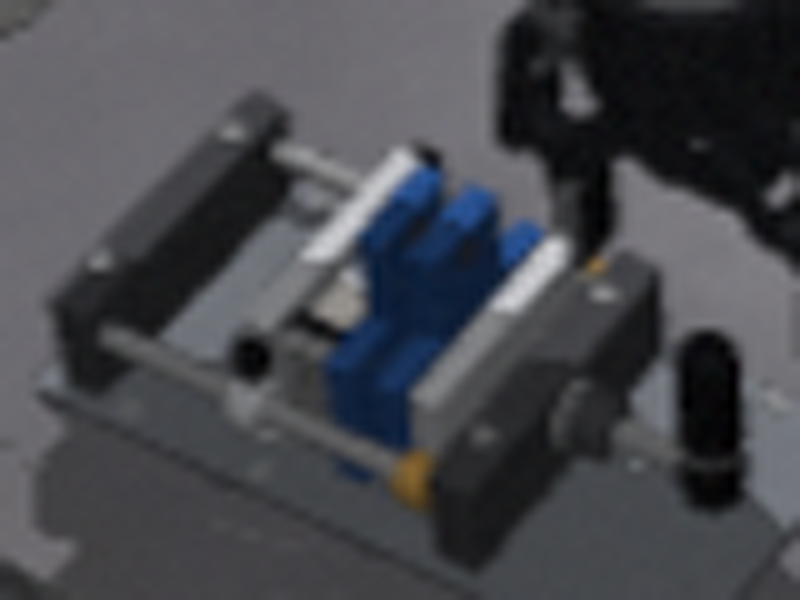

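Both plates stand upright side by side in the gap. The gripper is over the grip with its fingers along the pressing direction. Descending and closing on the grip.

>>> servo_tool(commands=[[[0, 0, 0, 0.015, 0, 0, 0], [0, 0, 0, 0.015, 0, 0, 0], [0, 0, 0, 0.015, 0, 0, 0], [0, 0, 0, 0.007, 0, 0, 0], [0, 0, 0, 0, 0, 0, 0]]])

```text
clock: 20.52
position: [474.4, -20.7, 67.9]
ee_rot: [0.999, 0.038, -0.001, 0.0]
contact_force: [1.1, -0.5, 0.3]
gripper_width: 85.1
grasp_force: 0.0
```

>>> servo_tool(commands=[[[255, 0, 0, 0, 0, 0, 0], [255, 0, 0, 0, 0, 0, 0], [255, 0, 0, 0, 0, 0, 0], [255, 0, 0, 0, 0, 0, 0], [255, 0, 0, 0, 0, 0, 0], [255, 0, 0, 0, 0, 0, 0], [255, 0, 0, 0, 0, 0, 0], [255, 0, 0, 0, 0, 0, 0]]])

```text
clock: 21.18
position: [475.0, -17.8, 69.5]
ee_rot: [0.999, 0.038, 0.001, -0.002]
contact_force: [-6.3, 16.2, 9.1]
gripper_width: 22.4
grasp_force: 58.6
```

>>> servo_tool(commands=[[[255, 0, -0.002, 0, 0, 0, 0], [255, 0, -0.002, 0, 0, 0, 0], [255, 0, -0.002, 0, 0, 0, 0], [255, 0, -0.002, 0, 0, 0, 0], [255, 0, 0, 0, 0, 0, 0]]])

```text
clock: 21.6
position: [474.6, -12.8, 69.6]
ee_rot: [0.999, 0.038, 0.001, 0.0]
contact_force: [-1.3, -2.0, 5.6]
gripper_width: 22.6
grasp_force: 58.6
```

>>> servo_tool(commands=[[[255, 0, -0.002, 0, 0, 0, 0], [255, 0, -0.002, 0, 0, 0, 0], [255, 0, 0, 0, 0, 0, 0], [255, 0, 0, 0, 0, 0, 0]]])

```text
clock: 21.93
position: [474.3, -9.0, 69.6]
ee_rot: [0.999, 0.038, 0.001, 0.0]
contact_force: [-0.8, -3.1, 5.8]
gripper_width: 22.1
grasp_force: 58.7
```

>>> servo_tool(commands=[[[255, 0, -0.001, 0, 0, 0, 0], [255, 0, -0.001, 0, 0, 0, 0], [255, 0, -0.001, 0, 0, 0, 0], [255, 0, 0, 0, 0, 0, 0]]])

```text
clock: 22.27
position: [474.0, -6.3, 69.5]
ee_rot: [0.999, 0.038, 0.001, 0.0]
contact_force: [-0.2, -3.6, 6.4]
gripper_width: 22.3
grasp_force: 58.7
```

>>> servo_tool(commands=[[[255, 0, -0.001, 0, 0, 0, 0], [255, 0, -0.001, 0, 0, 0, 0], [255, 0, 0, 0, 0, 0, 0]]])

```text
clock: 22.52
position: [473.9, -4.4, 69.5]
ee_rot: [0.999, 0.038, 0.001, 0.001]
contact_force: [-1.1, -4.6, 6.0]
gripper_width: 22.4
grasp_force: 58.7
```

>>> servo_tool(commands=[[[255, 0, -0.001, 0, 0, 0, 0], [255, 0, 0, 0, 0, 0, 0], [255, 0, 0, 0, 0, 0, 0]]])

```text
clock: 22.77
position: [473.9, -4.2, 69.6]
ee_rot: [0.999, 0.038, 0.0, 0.001]
contact_force: [0.7, -9.5, 4.7]
gripper_width: 22.1
grasp_force: 58.8
```

>>> servo_tool(commands=[[[255, 0, -0.001, 0, 0, 0, 0], [255, 0, 0, 0, 0, 0, 0], [255, 0, 0, 0, 0, 0, 0]]])

```text
clock: 23.02
position: [473.9, -4.1, 69.6]
ee_rot: [0.999, 0.038, 0.0, 0.002]
contact_force: [2.1, -14.5, 5.3]
gripper_width: 22.5
grasp_force: 59.0
```

>>> servo_tool(commands=[[[255, 0, -0.001, 0, 0, 0, 0], [255, 0, 0, 0, 0, 0, 0], [255, 0, 0, 0, 0, 0, 0], [255, 0, 0, 0, 0, 0, 0], [255, 0, 0, 0, 0, 0, 0], [255, 0, 0, 0, 0, 0, 0]]])

```text
clock: 23.52
position: [473.8, -4.0, 69.6]
ee_rot: [0.999, 0.038, 0.0, 0.002]
contact_force: [4.3, -19.8, 4.2]
gripper_width: 22.5
grasp_force: 59.2
```

```bash
python3 look.py 5
```

```text
[473.80967985  -4.02811121  69.57013983] [9.99269713e-01 3.81455036e-02 1.71114376e-04 2.22075122e-03] [  4.25587388 -19.75358925   4.15918779]
```

View pics/s5.png

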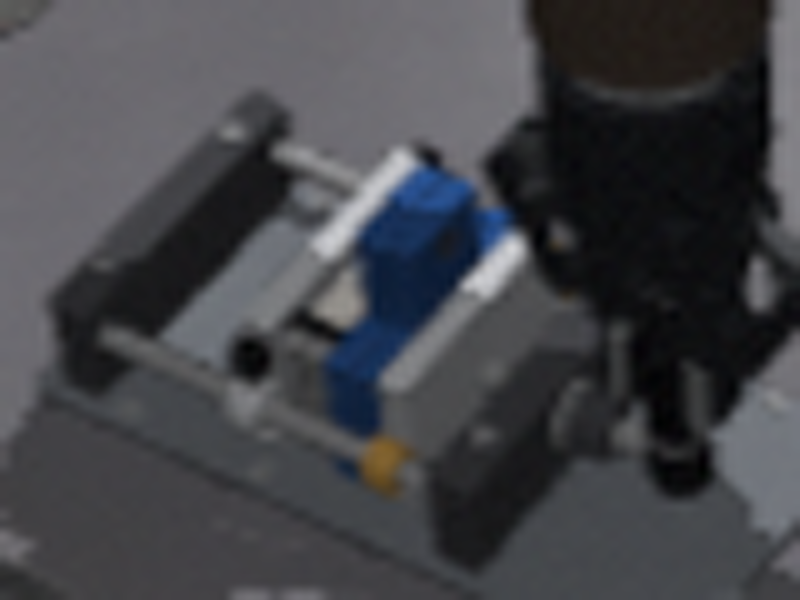

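The two plates are tight together between the pressure plate and the cassette. The push is about 20 N and steady, with travel at about 13.7 mm, short of the end stop. Handing in.

```bash
python3 -c "
from bench import ticket
print(ticket.job_done())"
```

```text
the job is handed in; nothing more can be done
None
```

Two filler plates are clamped upright between the pressure plate and the cassette, with the gripper still holding the grip at about 20 N, and the job is handed in; no verdict was returned.

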